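Offer the stone ball in its handled dish to a customer

ROBOT

A 6-joint arm with a two-finger parallel gripper is mounted at the origin on the work surface. World frame = base frame: x ahead of the robot, y to its left, z up, the work surface at z = 0. Lengths are in m, angles in rad, forces in N, time in s.
With the tool pointing down it reaches from about 0.425 to 1.125 m from the base axis. Payload 14.9 kg.
Tool frame: the origin (TCP) lies at the very end of the fingers, on their centre line; the grasp point (between the pads) lies 19 mm behind it; z points along the fingers, y is the line along which they close (so a half turn about z gives the same grasp; the last joint's range is limited). The gripper opens to 91 mm and grips with 3 to 60 N. Pads are 32 mm wide; open, the fingers measure 118 mm over their backs; the gripper's body (76 mm by 178 mm) begins 60 mm behind the grasp point.
Start: joints at [-1.352, 0.379, 1.734, -0, 1.028, -0.033], TCP at [0.174, -0.678, 0.214] pointing down, gripper open.
Joint ranges: [-2.77, 2.77], [-0.74, 2.19], [0, 2.66], [-1.06, 4.2], [0.31, 2.87], [-3.08, 3.08]. Speed limits (rad/s): [1.89, 1.89, 2.39, 3.14, 3.14, 3.14].

INTERFACE

Orientations are given as a unit quaternion [x, y, z, w].
In Python, from workcell import arm, vision, ticket gives the robot as it stands.
- The arm moves only by the shell command python3 -m crank 'ROWS' [OPENING] [FORCE]. ROWS is a JSON object of lists of equal length, an entry for each row: "dp": the shift along the tool's x, y, z in cm, a list of three; "turn": the turn about the tool's z in degrees. In form: {"dp": [[tx, ty, tz], ...], "turn": [turn, ...]}. A call has 1 to 20 rows; each row is the pose to reach, as a shift and turn from the pose commanded when the call began, along the tool's axes at that moment; what a row does not reach only later rows make up. A row lasts 1/12 s, in which the tool goes at most 41.7 mm and 7.16 degrees, less where a joint would pass 70% of its speed; a pose out of reach is approached as far as the arm can. A call with a gripper value outside its range is refused whole. OPENING is the closure, from -1 (fully open) to 1 (shut), set as the call begins (- or left out, the last holds). The fingers move at their own pace and stop on an object; FORCE is the grip in N (left out, the last holds). Time passes only in rows, so rows that repeat a pose let the fingers close. It gives the time, the measured TCP pose, the force, the opening and the grip force at its end, in the units of the state.
- arm.state(): the state, without advancing time (a new reading comes with each control period).
- vision.get_image(name): name is "scene" or "side" or "wrist"; returns a dict with "img" (480x640x3 uint8, red, green, blue), "range_z" (480x640 float32, m along the optical axis (not along the pixel's ray), 0 where there is no reading), "fovy" (degrees; the focal length in pixels is half the picture's height over the tangent of half this angle, whatever the lens; pixels are square), "cx", "cy" (the principal point, pixels), "dist_coeffs" ([k1, k2, p1, p2, k3] as OpenCV has them; the pictures are not rectified), "R" (3x3) and "t" (3): a world point X has camera coordinates R X + t. Camera axes: x right, y down, z forward; pixel columns grow to the right and rows downward; lengths in m; the calibration is good to about 2 mm. A picture is of the moment at which its call begins.
- ticket.hand_in(): hands the job in; it is judged then, once.
Trained networks look in a picture, given as the dict that the camera call returned (one of the last four; its "shot" number tells which), for a name from the list of things; names that differ only in an ending like _2 or _b are one class to them, and where a whole thing is asked for, a point or a joint stands for the part that bears it (a point fixed in the world has none). Each returns a list of dicts, best first, with "confidence" (0 to 1); they miss things now and then, are a little off and sometimes report something else, mostly with a low value. They report only what shows in the picture. A call takes as long as a camera call. They do not tell look-alikes from the thing itself.
- vision.cut_out(picture, thing): "pixels" (480x640 bool, what is visible of it) and "centre" ([column, row] in pixels, amid what is visible of it).
The state is a dict: "time_s": time; "joints": joint angles; "joint_vel": joint speeds; "joint_efforts": joint torques, N m; "ee_pos": TCP position; "tool_rot": TCP orientation; "ft_force": force on the tool from outside, world axes, zero at the start; "wrist_torque": the same for the moment, N m; "grip_width": finger opening in m; "grasp_force": force on a finger pad.
Only numpy, scipy, OpenCV 4.12 (cv2) and the standard library are available. Lean on these libraries where they do the work, as an engineer would, in place of code of your own. Each camera call takes 0.05 s, during which the arm holds its last target. There are 200 camera calls.

TASK

A customer at the craft stall wants to see the stone ball. Pick up the wooden dish with the ball lying loose in it, carry it over to the show pad and give it a quarter turn, so that it is held level about a hand's breadth above the middle of the pad with its handle pointing straight across the pad to the customer's side (away from the seller, where the robot stands) and left free for the customer to take. Keep the ball in the middle of the dish all the way, disturb nothing else on the table, and finish still holding the dish there, steady.

Things in the scene. Friction and masses are not known exactly. Their poses are not given: they have to be found in the camera images.
- dish_mid (a point): turned wooden dish, loose, about 120 g: round, 140 mm across, 38 mm high, open on top, with one flat handle. Its inside is gently hollowed: the floor lies 5 mm above the underside in the middle and 15 mm at 62 mm from the axis, at the foot of the rim wall. This point: on its axis, 19 mm above its underside; x along the handle (at the start within 0.4 rad of the robot's left, +y), z up
- rim_back (a point): middle of the dish's rim wall right opposite the handle: 66 mm from the dish's axis and 28 mm above its underside; dish's axes. All round, the rim wall is 8 mm thick (62 to 70 mm from the axis), upright inside from 15 mm and outside from 16 mm above the underside up to the top edge at 38 mm
- handle_mid (a point): middle of the dish's handle: 110 mm from the dish's axis along the dish's x and 27 mm above its underside. The handle is flat, 26 mm wide, 12 mm thick (21 to 33 mm above the underside), and reaches out to 150 mm from the dish's axis
- ball_center (a point): centre of the polished stone ball, 36 mm in diameter, 66 g, lying loose in the hollow of the dish; it rolls easily and finds the middle by itself when the dish is level and still
- pad_mid (a point): middle of the top of the show pad: dark cloth in a thin dark wood edging, 180 mm (x) by 200 mm (y), 10 mm high, fixed on the table. x points straight across it to the customer's side (away from the robot), up to 0.25 rad askew to the table. The pad lies left of the dish in some starts, right of it in others
- octagon_frame: bystander: octagonal gilt picture frame about 175 mm high standing on a strut at the left, origin on the table under its face
- big_sphere: bystander: 70 mm polished stone sphere fast in a dark wooden ring stand, 83 mm high, at the right, origin at the middle of its underside
- lattice_bowl: bystander: green bowl 110 mm across, 60 mm high, near the customer's edge of the table, origin at the middle of its underside
- flat_frame: bystander: small print in a light wood frame, 150 by 110 mm, 16 mm thick, lying flat near the customer's edge, left of the bowl, origin at the middle of its underside
Mind the look-alikes: they are no part of the job. There is more than one size of the part that bears ball_center; the job needs the smaller.

How it is judged:
On the way, in this order (a step that is already met when the one before it is completed fails the run):
1. the dish is picked up clear of the table with the ball in it (height (world z) of dish_mid above 0.05 m and horizontal distance between ball_center and dish_mid below 0.03 m), for 0.1 s.
2. the dish is held over the pad with its handle to the customer's side (horizontal distance between dish_mid and pad_mid below 0.04 m and angle between the x axis of dish_mid and the x axis of pad_mid, either way round below 0.18 rad and x of handle_mid in the frame of pad_mid above 0.03 m and height (world z) of dish_mid above 0.07 m and contact force between the fingers and dish above 1 N), for 0.2 s.
At the end, for the whole second after the job is handed in: Held still in the fingers: dish middle within 40 mm of the pad middle seen from above, 60 to 180 mm over the pad top; handle to the customer within 0.18 rad of the pad x axis; level within 0.08 rad; ball within 15 mm of the dish middle; grip over 60 mm from the handle middle (horizontal distance between dish_mid and pad_mid below 0.04 m and angle between the x axis of dish_mid and the x axis of pad_mid, either way round below 0.18 rad and x of handle_mid in the frame of pad_mid above 0.03 m and z of dish_mid in the frame of pad_mid between 0.06 and 0.18 m and angle between dish_mid's own z axis and vertical below 0.08 rad and horizontal distance between ball_center and dish_mid below 0.015 m and z of ball_center in the frame of dish_mid between -0.005 and 0.015 m and linear speed of dish below 0.03 m/s and contact force between the fingers and dish above 1 N and horizontal distance between the grasp point and handle_mid above 0.06 m); the arm keeps its last pose, push and grip.
It fails at once if the ball rolls over 30 mm from the middle of the dish or leaves it (distance between ball_center and dish_mid above 0.03 m).
It fails at once if the dish is tilted by more than 0.2 rad (angle between dish_mid's own z axis and vertical above 0.2 rad).
It fails at once if a bystander is moved by more than 20 mm or knocked over (distance of any of octagon_frame, big_sphere, lattice_bowl, flat_frame from where it was at the start of the episode above 0.02 m or angle between any of octagon_frame, big_sphere's own z axis and vertical above 0.3 rad).
It also fails if it takes over 58 s, if anything falls off the work surface, if the arm or the gripper's body presses on something with over 40 N, if the wrist force passes 120 N, or if a joint passes its speed limit or range.

## Working session

There is one attempt and no reset: what is moved stays moved. The work goes in short steps, Python scripts to look and compute and a shell command to move; the robot and the scene stay as the last step left them, time stands still between calls to the robot, and variables do not carry over. Pictures are saved under pics/ and viewed, at most 10 in all, crops included, and the job is handed in when it is done.

```bash
mkdir -p pics; ls; cat > h.py <<'E'
import numpy as np, cv2
from workcell import arm, vision, ticket
def K(p):
    f=240/np.tan(np.radians(p["fovy"])/2); return np.array([[f,0,p["cx"]],[0,f,p["cy"]],[0,0,1.]])
def pts(p,mask):
    """world points of masked pixels"""
    m=mask&(p["range_z"]>0); v,u=np.nonzero(m); z=p["range_z"][m]
    n=cv2.undistortPoints(np.stack([u,v],1).astype(float)[:,None],K(p),np.array(p["dist_coeffs"]))[:,0]
    return (np.c_[n*z[:,None],z]-np.array(p["t"]))@np.array(p["R"])
def save(p,n): cv2.imwrite("pics/"+n,p["img"][:,:,::-1])
E
python3 - <<'E'
from h import *
for c in ("scene","side"):
    p=vision.get_image(c); save(p,c+"1.png")
    for t in ("dish_mid","ball_center","pad_mid","octagon_frame","big_sphere","lattice_bowl","flat_frame"):
        try:r=vision.cut_out(p,t)
        except Exception as e: print(t,e); continue
        for d in r:
            w=pts(p,d["pixels"]); print(c,t,round(d["confidence"],2),np.round(d["centre"]),d["pixels"].sum(),np.round(np.median(w,0),3) if len(w) else None, np.round(np.percentile(w,[2,98],axis=0),3).tolist() if len(w) else None)
E
```

```text
pics
scene dish_mid 0.86 [232. 214.] 2512 [ 0.526 -0.218  0.02 ] [[0.474, -0.291, 0.001], [0.606, -0.095, 0.04]]
scene ball_center 0.92 [164. 209.] 346 [ 0.543 -0.373  0.04 ] [[0.518, -0.396, 0.017], [0.556, -0.354, 0.052]]
scene ball_center 0.54 [225. 219.] 182 [ 0.544 -0.226  0.033] [[0.528, -0.244, 0.014], [0.553, -0.21, 0.042]]
scene pad_mid 0.55 [398. 242.] 4769 [0.596 0.2   0.008] [[0.502, 0.103, 0.003], [0.681, 0.295, 0.012]]
scene octagon_frame 0.58 [539. 216.] 4303 [0.605 0.502 0.092] [[0.583, 0.421, 0.005], [0.627, 0.579, 0.171]]
scene big_sphere 0.67 [115. 233.] 1100 [ 0.62  -0.459  0.056] [[0.584, -0.495, 0.003], [0.636, -0.436, 0.083]]
scene lattice_bowl 0.68 [117. 233.] 1067 [ 0.62  -0.459  0.057] [[0.585, -0.494, 0.004], [0.636, -0.436, 0.083]]
scene lattice_bowl 0.54 [229. 213.] 2428 [ 0.525 -0.218  0.021] [[0.474, -0.29, 0.003], [0.606, -0.094, 0.04]]
scene flat_frame 0.55 [418. 298.] 3170 [0.768 0.221 0.01 ] [[0.712, 0.148, 0.001], [0.823, 0.294, 0.018]]
side dish_mid 0.77 [272. 322.] 3324 [ 0.53  -0.209  0.021] [[0.473, -0.295, 0.005], [0.599, -0.1, 0.04]]
side ball_center 0.8 [278. 388.] 665 [ 0.528 -0.389  0.04 ] [[0.505, -0.401, 0.003], [0.55, -0.366, 0.051]]
side ball_center 0.58 [278. 329.] 251 [ 0.534 -0.237  0.032] [[0.518, -0.244, 0.013], [0.549, -0.223, 0.041]]
side pad_mid 0.87 [285. 215.] 3071 [0.587 0.189 0.009] [[0.496, 0.097, 0.003], [0.676, 0.298, 0.013]]
side octagon_frame 0.94 [279. 145.] 894 [0.594 0.465 0.086] [[0.525, 0.418, 0.003], [0.624, 0.574, 0.174]]
side big_sphere 0.68 [326. 424.] 1967 [ 0.597 -0.486  0.062] [[0.568, -0.502, 0.005], [0.629, -0.451, 0.082]]
side lattice_bowl 0.66 [372. 243.] 1457 [0.777 0.02  0.04 ] [[0.725, -0.056, 0.002], [0.825, 0.05, 0.061]]
side lattice_bowl 0.44 [276. 318.] 3455 [ 0.53  -0.208  0.02 ] [[0.472, -0.295, 0.001], [0.6, -0.096, 0.04]]
side flat_frame 0.55 [351. 203.] 1428 [0.766 0.214 0.011] [[0.71, 0.145, 0.003], [0.82, 0.293, 0.019]]
```

```bash
python3 - <<'E'
from h import *
from scipy.optimize import least_squares
a=cv2.imread("pics/scene1.png")
cv2.imwrite("pics/crop1.png",cv2.resize(a[160:280,60:300],(800,400),interpolation=cv2.INTER_CUBIC))
for c in ("scene","side"):
    p=vision.get_image(c); al=np.ones((480,640),bool); w=pts(p,al)
    d=vision.cut_out(p,"dish_mid")[0]; w=pts(p,cv2.dilate(d["pixels"].astype(np.uint8),np.ones((5,5)))>0)
    r=w[(w[:,2]>.034)&(w[:,2]<.041)]; 
    g=lambda q:np.hypot(r[:,0]-q[0],r[:,1]-q[1])-.066
    q=least_squares(g,[.54,-.225],loss="soft_l1",f_scale=.003).x
    hd=w[(np.hypot(*(w[:,:2]-q).T)>.085)&(w[:,2]>.025)]-np.r_[q,0]
    m=hd.mean(0); print(c,"dish",q,len(r),"handle dir",m, "yaw",np.arctan2(m[1],m[0]),"reach",np.hypot(*hd[:,:2].T).max(),"rms",np.median(abs(g(q))))
    bs=[b for b in vision.cut_out(p,"ball_center")]
    for b in bs:
        x=pts(p,b["pixels"]); 
        rr=least_squares(lambda s:np.linalg.norm(x-s[:3],axis=1)-s[3],[*np.median(x,0),.018],loss="soft_l1",f_scale=.002).x; print("ball",rr)
    t=vision.cut_out(p,"pad_mid")[0]; x=pts(p,t["pixels"]); x=x[(x[:,2]>.004)&(x[:,2]<.016)]
    R=cv2.minAreaRect((x[:,:2]*1000).astype(np.float32)); print("pad",R)
s=arm.state(); print(s["ee_pos"],s["tool_rot"],s["grip_width"],s["time_s"])
E
```

```text
scene dish [ 0.53923588 -0.22573414] 558 handle dir [-0.02148819  0.11351069  0.03181091] yaw 1.7578878231874888 reach 0.14830208942752673 rms 0.0026866276716429605
ball [ 0.53108788 -0.37713061  0.02702814  0.02360285]
ball [ 0.53508869 -0.22794352  0.0236328   0.01766091]
pad ((588.0615234375, 200.429443359375), (199.66372680664062, 185.45835876464844), 82.43340301513672)
side dish [ 0.53640389 -0.22675   ] 861 handle dir [-0.02314831  0.11293989  0.0326855 ] yaw 1.7729577871539945 reach 0.15021163012221722 rms 0.002617993984277367
ball [ 0.52771592 -0.3757963   0.02518334  0.0257944 ]
ball [ 0.53384765 -0.2271427   0.0232129   0.01719632]
pad ((587.352294921875, 201.03289794921875), (208.3212432861328, 180.4328155517578), 82.43727111816406)
[ 0.17442794 -0.67792458  0.21390406] [ 9.92083691e-01  1.25578459e-01  7.14553407e-06 -2.17257779e-05] 0.09125787810213436 1.2
```

View pics/scene1.png

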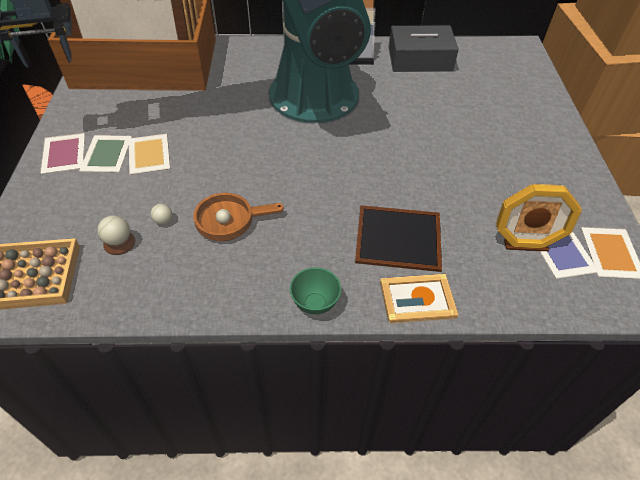

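View pics/crop1.png

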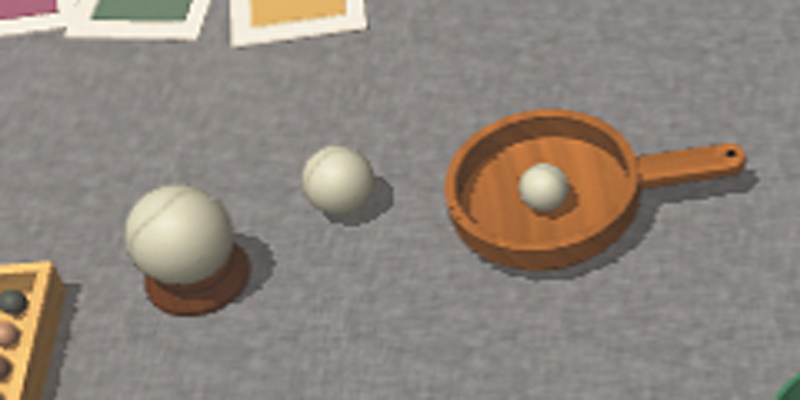

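Candidates for the ball: the loose one at (161,214) measures about 50 mm, so it is the look-alike. The one in the dish at (223,216) measures about 36 mm and is the one meant; the crop confirms it lies in the dish with the handle. The pad is at (400,238). I'll grip at rim_back, at a wrist angle that leaves room for the later turn.

```bash
python3 -m crank '{"dp": [[3,-2,0],[6,-4,0],[9,-6,0],[12,-7.5,0],[15,-9,0],[18,-11,0],[21,-13,0],[24,-15,0],[27,-16.5,0],[30,-18,0],[33,-20,0],[36,-22,0],[39,-24,0],[42,-26,0],[44,-27,0],[46.1,-28.1,0],[46.1,-28.1,0],[46.1,-28.1,0],[46.1,-28.1,0],[46.1,-28.1,0]],"turn":[-7,-14,-21,-28,-35,-42,-49,-56,-63,-70,-77,-84,-91,-98,-105,-112,-119,-126,-133,-140]}' 0.2
python3 -m crank '{"dp": [[0,0,0],[0,0,0],[0,0,0],[0,0,0],[0,0,0],[0,0,0],[0,0,0],[0,0,0]],"turn":[-7,-14,-21,-28,-33,-36.7,-36.7,-36.7]}'
cat > m.py <<'E'
from h import *
import sys
from scipy.optimize import least_squares
def dish(p,q0,top=.038):
    w=pts(p,np.ones((480,640),bool)); w=w[np.hypot(*(w[:,:2]-q0).T)<.17]
    r=w[abs(w[:,2]-top)<.004]; r=r[abs(np.hypot(*(r[:,:2]-q0).T)-.066)<.012]
    g=lambda q:np.hypot(r[:,0]-q[0],r[:,1]-q[1])-.066
    q=least_squares(g,q0,loss="soft_l1",f_scale=.002).x
    d=np.hypot(*(w[:,:2]-q).T)
    hd=w[(d>.085)&(d<.15)&(abs(w[:,2]-top+.005)<.006)][:,:2]-q
    m=hd.mean(0) if len(hd) else [0,0]; print("dish",q.round(4),len(r),"yaw",np.arctan2(m[1],m[0]),len(hd))
    b=[x for x in vision.cut_out(p,"ball_center")]
    for x in b:
        x=pts(p,x["pixels"]); print("ball top-surf median",np.median(x,0).round(4),len(x))
    return q
E
python3 - <<'E'
from m import *
p=vision.get_image("wrist"); save(p,"w1.png"); dish(p,np.array([.538,-.226]))
s=arm.state(); print(s["ee_pos"],s["tool_rot"],s["joints"],s["grip_width"],s["time_s"])
E
```

```text
time_s: 2.87
ee_pos: [0.551, -0.2908, 0.2139]
tool_rot: [0.218, 0.976, -0.0, 0.0]
ft_force: [-0.3, 0.5, 0.0]
grip_width: 0.0367
grasp_force: 0.0
time_s: 3.53
ee_pos: [0.5509, -0.2909, 0.214]
tool_rot: [-0.096, 0.995, -0.0, 0.0]
ft_force: [0.4, -0.5, -0.2]
grip_width: 0.0367
grasp_force: 0.0
dish [ 0.5376 -0.2274] 2947 yaw 1.8720971609629622 1655
ball top-surf median [ 0.527  -0.3736  0.0441] 1957
[ 0.550851   -0.2909619   0.21395024] [-9.58296842e-02  9.95397745e-01  5.52103608e-07  1.53980182e-05] [-5.23373792e-01  2.60114061e-01  1.89499649e+00  2.25116003e-05
  9.86457667e-01 -2.28613647e+00] 0.03646974514147369 3.6333
```

View pics/w1.png

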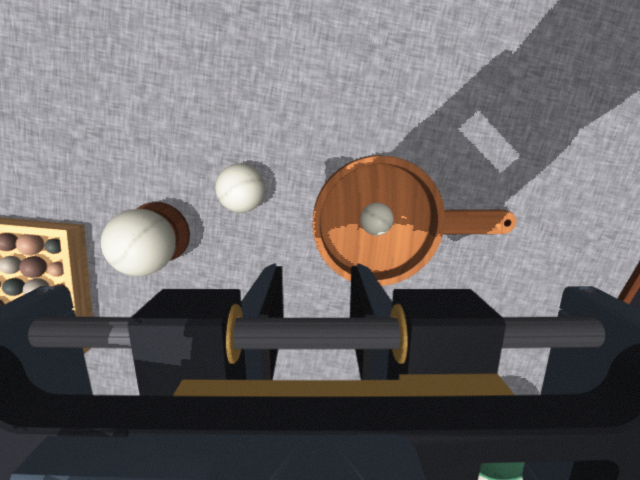

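Wrist view: the dish is at (378,220) with the ball (377,219) in its middle, and the handle runs right to (510,223). The look-alike ball is at (241,188), clear of the fingers. The TCP is over rim_back to within 1 mm, so I'll descend.

```bash
python3 -m crank '{"dp": [[0,-0.1,2],[0,-0.1,4],[0,-0.1,6],[0,-0.1,8],[0,-0.1,10],[0,-0.1,12],[0,-0.1,13.5],[0,-0.1,15],[0,-0.1,16],[0,-0.1,17],[0,-0.1,18],[0,-0.1,18.6],[0,-0.1,19.1],[0,-0.1,19.4],[0,-0.1,19.6],[0,-0.1,19.6],[0,-0.1,19.6]],"turn":[0,0,0,0,0,0,0,0,0,0,0,0,0,0,0,0,0]}'
python3 -m crank '{"dp": [[0,0,0],[0,0,0],[0,0,0],[0,0,0],[0,0,0],[0,0,0]],"turn":[0,0,0,0,0,0]}' 0.65 10
python3 - <<'E'
from m import *
p=vision.get_image("side"); save(p,"s2.png"); cv2.imwrite("pics/s2c.png",cv2.resize(p["img"][250:400,180:380,::-1],(800,600)))
E
```

```text
time_s: 5.05
ee_pos: [0.5513, -0.2921, 0.0182]
tool_rot: [-0.097, 0.995, -0.0, 0.0]
ft_force: [0.4, -0.7, 0.3]
grip_width: 0.0362
grasp_force: 0.0
time_s: 5.55
ee_pos: [0.5511, -0.2919, 0.018]
tool_rot: [-0.097, 0.995, -0.0, 0.0]
ft_force: [-0.2, 0.1, -0.9]
grip_width: 0.0161
grasp_force: 0.0
```

View pics/s2c.png

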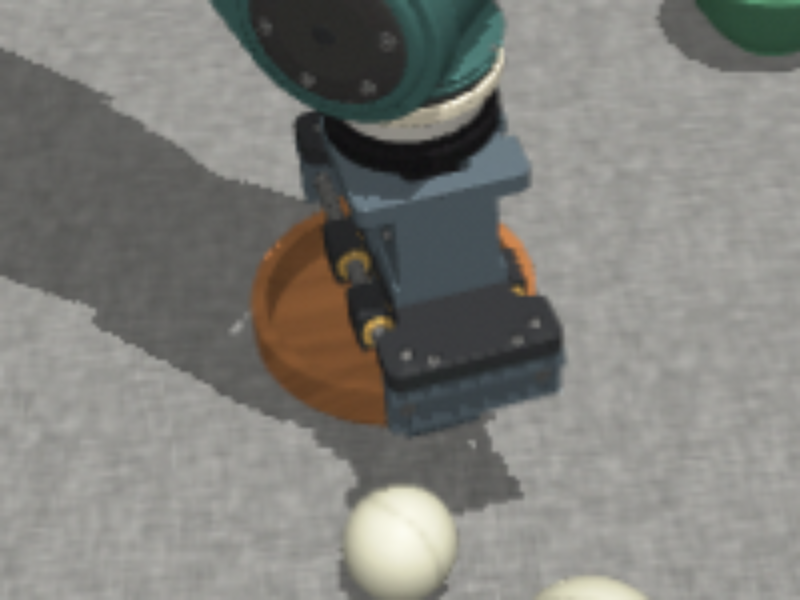

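The gripper straddles the rim at about (440,400) in the crop. The dish has not shifted, and the loose ball (400,540) is untouched. Closing in two stages, then a slow small lift.

```bash
python3 -m crank '{"dp": [[0,0,0],[0,0,0],[0,0,0],[0,0,0]],"turn":[0,0,0,0]}' 0.76 10
python3 -m crank '{"dp": [[0,0,0],[0,0,0],[0,0,0],[0,0,0],[0,0,0],[0,0,0]],"turn":[0,0,0,0,0,0]}' 1 12
python3 -m crank '{"dp": [[0,0,0],[0,0,0],[0,0,0],[0,0,0],[0,0,0],[0,0,0]],"turn":[0,0,0,0,0,0]}' 1 40
python3 -m crank '{"dp": [[0,0,-0.03],[0,0,-0.1],[0,0,-0.2],[0,0,-0.35],[0,0,-0.5],[0,0,-0.65],[0,0,-0.8],[0,0,-0.9],[0,0,-0.97],[0,0,-1],[0,0,-1],[0,0,-1],[0,0,-1],[0,0,-1]],"turn":[0,0,0,0,0,0,0,0,0,0,0,0,0,0]}'
python3 - <<'E'
from m import *
p=vision.get_image("scene"); save(p,"s3.png"); cv2.imwrite("pics/s3c.png",cv2.resize(p["img"][160:280,160:320,::-1],(800,600)))
w=vision.get_image("wrist"); save(w,"w3.png"); print(arm.state()["wrist_torque"])
E
```

```text
time_s: 5.93
ee_pos: [0.551, -0.2918, 0.0179]
tool_rot: [-0.097, 0.995, 0.0, -0.0]
ft_force: [-0.6, 1.5, 1.1]
grip_width: 0.011
grasp_force: 0.8
time_s: 6.43
ee_pos: [0.551, -0.2919, 0.0179]
tool_rot: [-0.097, 0.995, -0.0, 0.0]
ft_force: [-0.8, 0.7, 0.3]
grip_width: 0.0093
grasp_force: 11.6
time_s: 6.93
ee_pos: [0.5511, -0.2919, 0.0179]
tool_rot: [-0.097, 0.995, -0.0, 0.0]
ft_force: [-1.7, 0.1, -0.9]
grip_width: 0.0094
grasp_force: 38.7
time_s: 8.1
ee_pos: [0.551, -0.2919, 0.0279]
tool_rot: [-0.097, 0.995, 0.0, -0.0]
ft_force: [0.2, -0.3, -0.3]
grip_width: 0.0094
grasp_force: 38.7
[-0.07203513 -0.14431756  0.05150267]
```

View pics/s3c.png

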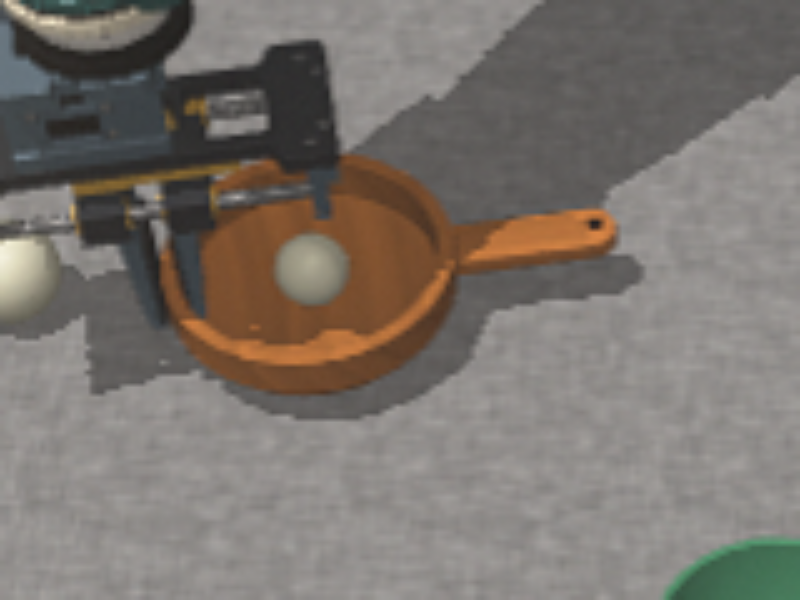

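View pics/w3.png

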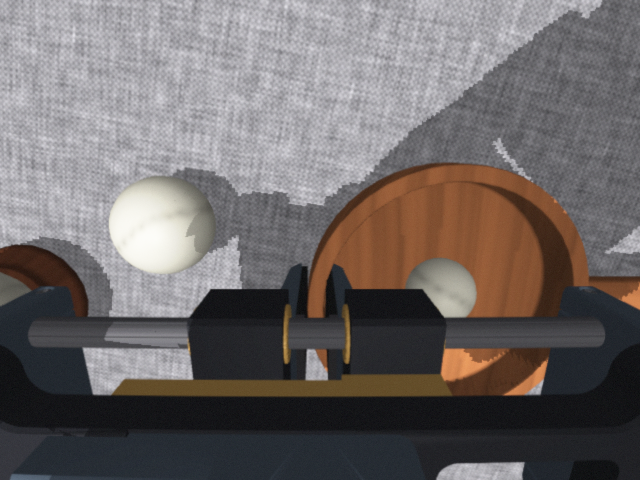

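The dish is off the table, gripped at its back rim, with the handle at (540,240) and the ball near the middle at (312,270) in the scene crop. I'll check tilt and ball offset from depth.

```bash
cat > tilt.py <<'E'
from m import *
def chk(cam,q0,zb,yaw):
    """zb: guessed underside height; fits rim plane+circle, ball; prints tilt and ball offset"""
    p=vision.get_image(cam); w=pts(p,np.ones((480,640),bool)); q=np.array(q0,float); ex=np.array([np.cos(yaw),np.sin(yaw)])
    v=w[:,:2]-q; d=np.hypot(*v.T); a=v@ex; c=v@np.array([-ex[1],ex[0]])
    # rim top: exclude grip sector
    r=w[(abs(d-.066)<.009)&(abs(w[:,2]-zb-.038)<.012)&(a>-.045)]
    f=lambda s:np.r_[np.hypot(r[:,0]-s[0],r[:,1]-s[1])-.066]
    q=least_squares(f,q,loss="soft_l1",f_scale=.002).x
    h=w[(d>.085)&(d<.145)&(abs(c)<.025)&(abs(w[:,2]-zb-.033)<.02)]
    m=h[:,:2].mean(0)-q
    rr=r[r[:,2]>zb+.030]
    A=np.c_[rr[:,:2]-q,np.ones(len(rr))]; s=least_squares(lambda s:A@s-rr[:,2],[0,0,zb+.038],loss="soft_l1",f_scale=.001).x
    b=[x for x in (pts(p,x["pixels"]) for x in vision.cut_out(p,"ball_center")) if len(x) and np.hypot(*(np.median(x,0)[:2]-q))<.045]
    print(cam,"dish",q.round(4),"yaw",np.arctan2(m[1],m[0]).round(3),len(h),"tilt grad along x,y of dish",(s[:2]@ex).round(3),(s[:2]@[-ex[1],ex[0]]).round(3),"rimtop z",s[2].round(4))
    if b:
        x=b[0]; B=least_squares(lambda s:np.linalg.norm(x-s,axis=1)-.018,x.mean(0)-[0,0,.01],loss="soft_l1",f_scale=.002).x; o=B[:2]-q; print(" ball",B.round(4),"off",(o@ex).round(4),(o@[-ex[1],ex[0]]).round(4))
    return p
E
python3 - <<'E'
from tilt import *
for c in("scene","side"): chk(c,[.5376,-.227],.010,1.755)
E
```

```text
scene dish [ 0.5415 -0.2265] yaw 1.852 328 tilt grad along x,y of dish -0.002 0.005 rimtop z 0.046
 ball [ 0.5355 -0.2293  0.0324] off -0.0016 0.0064
side dish [ 0.5381 -0.23  ] yaw -1.526 17 tilt grad along x,y of dish -0.016 0.001 rimtop z 0.0471
```

```bash
python3 -m crank '{"dp": [[0,0,-0.02],[0,0,-0.1],[0,0,-0.3],[0,0,-0.6],[0,0,-1.0],[0,0,-1.6],[0,0,-2.3],[0,0,-3.1],[0,0,-3.9],[0,0,-4.7],[0,0,-5.5],[0,0,-6.3],[0,0,-7.0],[0,0,-7.6],[0,0,-8.1],[0,0,-8.5],[0,0,-8.8],[0,0,-9.0],[0,0,-9.1],[0,0,-9.1]],"turn":[0,0,0,0,0,0,0,0,0,0,0,0,0,0,0,0,0,0,0,0]}'
cat > plan.py <<'E'
import numpy as np
T=np.array([.5511,-.2919]); y0=np.radians(191.13); d0=T+.066*np.array([np.cos(y0-np.pi/2),np.sin(y0-np.pi/2)])
d1=np.array([.5877,.2007]); tot=np.radians(108.4); N=80
t=np.arange(N+1)/N; s=10*t**3-15*t**4+6*t**5
Y=y0-tot*s; D=d0+np.outer(s,d1-d0); P=D-.066*np.c_[np.cos(Y-np.pi/2),np.sin(Y-np.pi/2)]
for k in range(0,N,20):
    c,n=np.cos(Y[k]),np.sin(Y[k]); v=P[k+1:k+21]-P[k]
    L=np.c_[v@[c,n],v@[n,-c]]*100
    print('{"dp": ['+",".join("[%.2f,%.2f,0]"%tuple(x) for x in L)+'],"turn":['+",".join("%.1f"%x for x in np.degrees(Y[k]-Y[k+1:k+21]))+"]}")
E
python3 plan.py
```

```text
time_s: 10.07
ee_pos: [0.551, -0.2919, 0.119]
tool_rot: [-0.097, 0.995, -0.0, -0.0]
ft_force: [-0.1, 0.9, -2.1]
grip_width: 0.0092
grasp_force: 38.7
{"dp": [[-0.00,0.00,0],[-0.00,0.01,0],[-0.00,0.02,0],[-0.00,0.05,0],[-0.00,0.09,0],[-0.00,0.15,0],[-0.00,0.24,0],[-0.01,0.35,0],[-0.01,0.49,0],[-0.01,0.66,0],[-0.01,0.86,0],[-0.02,1.10,0],[-0.02,1.37,0],[-0.03,1.68,0],[-0.03,2.03,0],[-0.04,2.42,0],[-0.04,2.84,0],[-0.05,3.31,0],[-0.06,3.82,0],[-0.07,4.37,0]],"turn":[0.0,0.0,0.1,0.1,0.2,0.4,0.6,0.9,1.3,1.7,2.3,2.9,3.6,4.4,5.3,6.3,7.4,8.6,9.8,11.2]}
{"dp": [[0.10,0.59,0],[0.21,1.21,0],[0.33,1.88,0],[0.45,2.59,0],[0.58,3.34,0],[0.71,4.13,0],[0.85,4.97,0],[0.99,5.84,0],[1.13,6.75,0],[1.27,7.69,0],[1.41,8.67,0],[1.56,9.69,0],[1.70,10.73,0],[1.84,11.81,0],[1.98,12.91,0],[2.11,14.04,0],[2.23,15.19,0],[2.35,16.36,0],[2.47,17.54,0],[2.57,18.74,0]],"turn":[1.5,3.0,4.7,6.5,8.3,10.2,12.2,14.3,16.4,18.6,20.9,23.2,25.6,28.0,30.4,32.9,35.4,37.9,40.4,43.0]}
{"dp": [[0.89,0.82,0],[1.78,1.65,0],[2.67,2.48,0],[3.54,3.33,0],[4.41,4.17,0],[5.26,5.02,0],[6.09,5.87,0],[6.91,6.71,0],[7.71,7.55,0],[8.48,8.37,0],[9.23,9.18,0],[9.95,9.98,0],[10.65,10.76,0],[11.32,11.52,0],[11.95,12.25,0],[12.56,12.96,0],[13.13,13.64,0],[13.67,14.29,0],[14.18,14.91,0],[14.65,15.50,0]],"turn":[2.5,5.1,7.6,10.1,12.6,15.0,17.4,19.8,22.1,24.4,26.6,28.7,30.8,32.8,34.7,36.5,38.3,39.9,41.5,43.0]}
{"dp": [[0.70,0.10,0],[1.35,0.20,0],[1.95,0.29,0],[2.50,0.38,0],[3.00,0.47,0],[3.45,0.54,0],[3.86,0.61,0],[4.21,0.67,0],[4.52,0.73,0],[4.79,0.78,0],[5.02,0.82,0],[5.20,0.85,0],[5.35,0.88,0],[5.46,0.90,0],[5.55,0.92,0],[5.60,0.93,0],[5.64,0.94,0],[5.66,0.94,0],[5.67,0.94,0],[5.67,0.94,0]],"turn":[1.4,2.7,3.9,4.9,5.9,6.8,7.6,8.3,9.0,9.5,9.9,10.3,10.6,10.8,11.0,11.1,11.2,11.2,11.2,11.2]}
```

```bash
python3 -m crank '{"dp": [[0,0,0],[0,0.01,0],[0,0.02,0],[0,0.05,0],[0,0.09,0],[0,0.15,0],[0,0.24,0],[-0.01,0.35,0],[-0.01,0.49,0],[-0.01,0.66,0],[-0.01,0.86,0],[-0.02,1.1,0],[-0.02,1.37,0],[-0.03,1.68,0],[-0.03,2.03,0],[-0.04,2.42,0],[-0.04,2.84,0],[-0.05,3.31,0],[-0.06,3.82,0],[-0.07,4.37,0]],"turn":[0,0,0.1,0.1,0.2,0.4,0.6,0.9,1.3,1.7,2.3,2.9,3.6,4.4,5.3,6.3,7.4,8.6,9.8,11.2]}'
python3 -m crank '{"dp": [[0.1,0.59,0],[0.21,1.21,0],[0.33,1.88,0],[0.45,2.59,0],[0.58,3.34,0],[0.71,4.13,0],[0.85,4.97,0],[0.99,5.84,0],[1.13,6.75,0],[1.27,7.69,0],[1.41,8.67,0],[1.56,9.69,0],[1.7,10.73,0],[1.84,11.81,0],[1.98,12.91,0],[2.11,14.04,0],[2.23,15.19,0],[2.35,16.36,0],[2.47,17.54,0],[2.57,18.74,0]],"turn":[1.5,3,4.7,6.5,8.3,10.2,12.2,14.3,16.4,18.6,20.9,23.2,25.6,28,30.4,32.9,35.4,37.9,40.4,43]}'
python3 -m crank '{"dp": [[0.89,0.82,0],[1.78,1.65,0],[2.67,2.48,0],[3.54,3.33,0],[4.41,4.17,0],[5.26,5.02,0],[6.09,5.87,0],[6.91,6.71,0],[7.71,7.55,0],[8.48,8.37,0],[9.23,9.18,0],[9.95,9.98,0],[10.65,10.76,0],[11.32,11.52,0],[11.95,12.25,0],[12.56,12.96,0],[13.13,13.64,0],[13.67,14.29,0],[14.18,14.91,0],[14.65,15.5,0]],"turn":[2.5,5.1,7.6,10.1,12.6,15,17.4,19.8,22.1,24.4,26.6,28.7,30.8,32.8,34.7,36.5,38.3,39.9,41.5,43]}'
python3 -m crank '{"dp": [[0.7,0.1,0],[1.35,0.2,0],[1.95,0.29,0],[2.5,0.38,0],[3,0.47,0],[3.45,0.54,0],[3.86,0.61,0],[4.21,0.67,0],[4.52,0.73,0],[4.79,0.78,0],[5.02,0.82,0],[5.2,0.85,0],[5.35,0.88,0],[5.46,0.9,0],[5.55,0.92,0],[5.6,0.93,0],[5.64,0.94,0],[5.66,0.94,0],[5.67,0.94,0],[5.67,0.94,0]],"turn":[1.4,2.7,3.9,4.9,5.9,6.8,7.6,8.3,9,9.5,9.9,10.3,10.6,10.8,11,11.1,11.2,11.2,11.2,11.2]}'
python3 -m crank '{"dp": [[0,0,0],[0,0,0],[0,0,0],[0,0,0],[0,0,0],[0,0,0],[0,0,0],[0,0,0],[0,0,0],[0,0,0]],"turn":[0,0,0,0,0,0,0,0,0,0]}'
python3 - <<'E'
from tilt import *
for c in("scene","side"): p=chk(c,[.5877,.2007],.101,-.13); save(p,c+"4.png")
a=cv2.imread("pics/scene4.png"); cv2.imwrite("pics/s4c.png",cv2.resize(a[150:330,320:560],(800,600)))
E
```

```text
time_s: 11.73
ee_pos: [0.5432, -0.2484, 0.1189]
tool_rot: [0.002, 1.0, 0.0, 0.0]
ft_force: [0.8, -0.2, -1.4]
grip_width: 0.0093
grasp_force: 38.7
time_s: 13.4
ee_pos: [0.5176, -0.0607, 0.119]
tool_rot: [0.369, 0.93, 0.0, -0.0]
ft_force: [0.7, 0.1, -1.8]
grip_width: 0.0089
grasp_force: 38.7
time_s: 15.07
ee_pos: [0.5164, 0.1524, 0.119]
tool_rot: [0.683, 0.73, -0.0, -0.0]
ft_force: [-0.7, -0.7, -1.3]
grip_width: 0.0089
grasp_force: 38.7
time_s: 16.73
ee_pos: [0.5222, 0.209, 0.1189]
tool_rot: [0.751, 0.661, 0.0, -0.0]
ft_force: [-0.2, 0.3, -2.3]
grip_width: 0.0094
grasp_force: 38.7
time_s: 17.57
ee_pos: [0.5222, 0.209, 0.1189]
tool_rot: [0.751, 0.661, -0.0, -0.0]
ft_force: [-0.4, 0.4, -1.1]
grip_width: 0.009
grasp_force: 38.7
scene dish [0.5906 0.1999] yaw -0.14 282 tilt grad along x,y of dish -0.011 -0.003 rimtop z 0.137
 ball [0.5876 0.2053 0.1229] off -0.0037 0.0049
side dish [0.588  0.1988] yaw -0.168 193 tilt grad along x,y of dish 0.005 0.0 rimtop z 0.1372
 ball [0.5877 0.2065 0.1244] off -0.0013 0.0076
```

View pics/s4c.png

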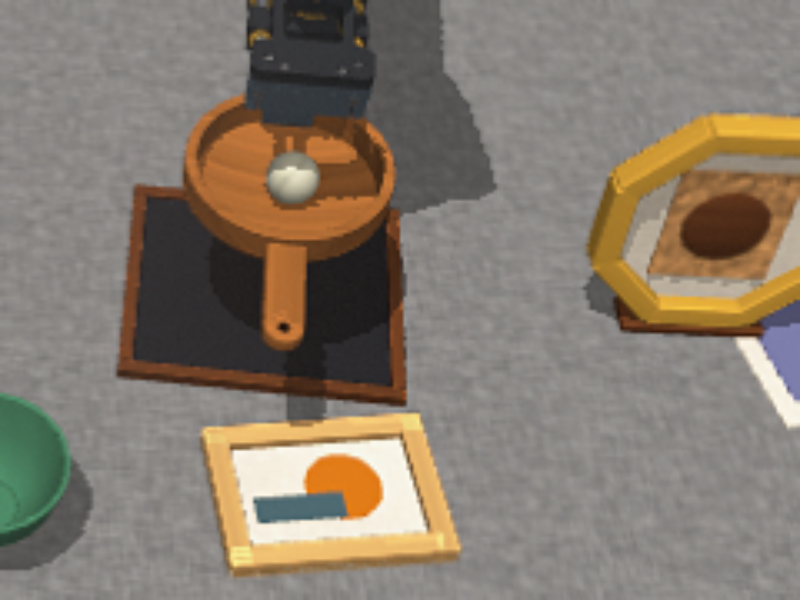

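The dish is held level over the pad. Its handle points to the customer at (285,345), the ball is near the middle at (293,178), and the bystanders are untouched. I'll let the ball settle, check once more and hand in.

```bash
for i in 1 2; do python3 -m crank '{"dp": [[0,0,0],[0,0,0],[0,0,0],[0,0,0],[0,0,0],[0,0,0],[0,0,0],[0,0,0],[0,0,0],[0,0,0],[0,0,0],[0,0,0],[0,0,0],[0,0,0],[0,0,0],[0,0,0],[0,0,0],[0,0,0],[0,0,0],[0,0,0]],"turn":[0,0,0,0,0,0,0,0,0,0,0,0,0,0,0,0,0,0,0,0]}' | head -1; done
python3 - <<'E'
from tilt import *
for i in range(3):
  for c in("scene","side"): chk(c,[.5877,.2007],.101,-.13)
E
```

```text
time_s: 19.43
time_s: 21.1
scene dish [0.5905 0.2   ] yaw -0.141 284 tilt grad along x,y of dish -0.008 -0.001 rimtop z 0.1368
 ball [0.5875 0.2049 0.1226] off -0.0037 0.0044
side dish [0.5879 0.199 ] yaw -0.171 196 tilt grad along x,y of dish 0.002 0.002 rimtop z 0.1369
 ball [0.6066 0.2018 0.1238] off 0.0183 0.0051
scene dish [0.5905 0.1999] yaw -0.141 294 tilt grad along x,y of dish -0.01 -0.003 rimtop z 0.1371
 ball [0.5881 0.2048 0.1229] off -0.0031 0.0045
side dish [0.5881 0.1988] yaw -0.169 193 tilt grad along x,y of dish 0.002 0.003 rimtop z 0.1372
 ball [0.5883 0.2069 0.1243] off -0.0008 0.0081
scene dish [0.5904 0.2   ] yaw -0.141 290 tilt grad along x,y of dish -0.015 -0.002 rimtop z 0.1371
 ball [0.5881 0.2047 0.1231] off -0.003 0.0043
side dish [0.5879 0.1986] yaw -0.169 193 tilt grad along x,y of dish 0.0 0.001 rimtop z 0.1372
 ball [0.588  0.2067 0.1241] off -0.0009 0.0081
```

Everything is steady: the ball is about 5 mm off centre, the yaw error is under 0.04 rad, and the dish is about 3 mm from the pad middle.

```bash
python3 -c "
from workcell import ticket; print(ticket.hand_in())"
```

```text
the job is handed in; nothing more can be done
None
```

I handed the job in with the dish held level and steady about 110 mm above the middle of the pad, its handle to the customer's side and free, the ball about 5 mm from the dish's centre and the bystanders unmoved as far as the last picture shows; no verdict came back.

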